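# Sort microphone heads and meter into their bays and scan the job card

## Robot

A 6-joint arm with a two-finger parallel gripper is mounted at the origin on the work surface. World frame = base frame: x ahead of the robot, y to its left, z up, the work surface at z = 0. Lengths are in m, angles in degrees, forces in N, time in s.
With the tool pointing down it reaches from about 0.325 to 0.75 m from the base axis. Payload 7.6 kg.
Tool frame: the origin (TCP) lies at the centre of the arm's flange, where the gripper is bolted on; the fingertips stand 173 mm ahead of it and the grasp point (between the pads) lies 155 mm ahead of it (ctrl.tip_reach is the distance from the TCP to the fingertips, in m); y points along the fingers, x is the direction in which the jaws open and shut, and the axes are right-handed (so a half turn about y gives the same grasp; the last joint's range is limited). The gripper opens to 85 mm and grips with 20 to 120 N. Pads are 22 mm wide; open, the fingers measure 114 mm over their backs; the gripper's body (76 mm by 85 mm) begins 54 mm behind the grasp point. The pads swing forward as they close: fully open they stand 13 mm farther back than shut.
Start: joints at [-81.148, 2.991, 80.254, -0, 96.75, -4.028], TCP at [0.117, -0.512, 0.405] pointing down, gripper open.
Joint ranges: [-166.34, 166.34], [-52.06, 124.39], [6.96, 135.62], [-60.46, 240.46], [14.63, 156.25], [-167.68, 167.68]. Speed limits (degrees/s): [147.25, 147.25, 172.46, 180, 180, 180].

## Interface

Orientations are given as a 3x3 rotation matrix whose columns are the frame's x, y, z axes.
In Python, from workcell import ctrl, viewer gives the robot as it stands.
- The arm moves only by the tool carry_out, never from a script. Its argument "series" is one flat list of numbers, 5 for each row, row after row: the shift along the tool's x, y, z in m, then the turn about the tool's y in rad, then the opening, from -1 (shut) to 1 (fully open). A call has 1 to 8 rows; each row is the pose to reach, as a shift and turn from the pose measured when the call began, along the tool's axes at that moment; what a row does not reach only later rows make up. A row lasts 1/12 s, in which the tool goes at most 41.7 mm and 7.16 degrees, less where a joint would pass 70% of its speed; a pose out of reach is approached as far as the arm can. A call with a gripper value outside its range is refused whole. The fingers move at their own pace and stop on an object; "grip_force" is the grip in N (left out, the last holds). Time passes only in rows, so rows that repeat a pose let the fingers close. It gives the time, the measured TCP pose, the force and the opening at its end, in the units of the state.
- ctrl.sense(): the state, without advancing time (a new reading comes with each control period).
- viewer.grab_frame(name): name is "scene" or "top" or "wrist"; returns a dict with "img" (420x560x3 uint8, red, green, blue), "K" (3x3 intrinsics, pixels), "extrinsics" (4x4, takes a point from world to camera coordinates). Camera axes: x right, y up, looking along -z (the intrinsics and any distortion apply to the point x, -y, -z); pixel columns grow to the right and rows downward; lengths in m; the calibration is good to about 2 mm. The wrist camera is an equidistant fisheye: a pixel r from the principal point sees the ray r / f radians off the axis. A picture is of the moment at which its call begins. There is no depth.
- ctrl.finish_job(): hands the job in, once; it reports no verdict.
The state is a dict: "time": time; "joint_positions": joint angles; "joint_vel": joint speeds; "tau": joint torques, N m; "tcp_pos": TCP position; "eef_rot": TCP orientation; "wrist_force": force on the tool from outside, world axes, zero at the start; "ft_torque": the same for the moment, N m; "grip_width": finger opening in m.
Only numpy, scipy, OpenCV 4.12 (cv2) and the standard library are available. Lean on these libraries where they do the work, as an engineer would, in place of code of your own. Each camera call takes 0.05 s, during which the arm holds its last target. There are 200 camera calls.

## Task

Clear the repair bench: slide both microphone heads into the bay with the red mat and the yellow multimeter into the bay with the blue mat, right inside with nothing sticking out, the heads staying upright and nothing being picked up off the bench. When all three are in, and not before, squeeze the orange trigger of the clamped scanner fully and let it go, to book the job card. Leave the other things on the bench where they are.

Things in the scene. Friction and masses are not known exactly. Their poses are not given: they have to be found in the camera images.
- head_1: microphone head: upright gold and mesh cylinder standing on the table; base ring 60 mm across and 18 mm high, mesh 54 mm across above it, 71 mm tall in all, 160 g. Origin: centre of its underside; z up
- head_2: second microphone head, same as head_1
- meter: yellow pocket multimeter lying flat, screen up: 56 mm (its x) by 110 mm (its y) by 26 mm high (dial up to 34 mm), 220 g. Origin: centre of its underside. It starts with its y axis within 0.3 rad of world y
- meter_end_a (a point): middle of the multimeter's end face at its +y (screen) end, 55 mm from its centre, 13 mm up
- meter_end_b (a point): middle of the multimeter's end face at its -y end, 55 mm from its centre, 13 mm up
- mat_red: thin red mat, flush with the table, that fills the floor of one of the two bays; the heads go here. Origin: centre of the bay floor; axes along the world's (bay 270 mm in x, 180 mm in y). Which bay it lies in varies
- mat_blue: thin blue mat filling the floor of the other bay; the multimeter goes here. Origin and axes as mat_red
- bay_left: aluminium bay on the robot's left (+y), fixed: three walls 30 mm high and 10 mm thick round a floor at table level, inside 270 mm in x and 180 mm in y. Open, without sill, on its -y side towards the middle of the bench. Origin: centre of its floor; axes along the world's
- bay_right: same bay on the robot's right (-y), open on its +y side
- scanner: hand scanner clamped on its side, fixed, far side of the middle. Origin: on the table under the grip: a dark bar 30 mm thick (y -15 to 15), 34 mm high, centred 44 mm up, x -38 to 46 mm, free end to the robot. Grey head (top at 74 mm) from x 41 mm on. The trigger lies along the grip's +y side; grip plus trigger: 53 mm wide free, 43 mm squeezed. 27 mm of air under the grip
- trigger_pad (a point): middle of the outer (+y) face of the orange trigger blade, on scanner x = 0, 44 mm above the table; the blade is 52 mm long (x), 26 mm high, 9 mm thick, and is pushed towards the grip (scanner -y)
- trigger (a joint): angle of the sprung trigger: 0 free, 0.28 rad fully squeezed (about 11 mm at the pad, about 5 N); springs back when let go
- spool: bystander: solder spool standing on its flange, 52 mm across, 44 mm high. Origin: centre of its underside
- glue: bystander: white glue bottle with red cap, 38 mm across, 95 mm tall. Origin: centre of its underside
- driver: bystander: red-handled screwdriver 170 mm long lying about along world x (its own x). Origin: about its middle, on the table
- brush: bystander: brush 160 mm long lying about along world x (its own x). Origin: about its middle, on the table
- mug: bystander: blue mug 80 mm across, 90 mm tall. Origin: centre of its underside
- mic_body: bystander: plain gold cylinder without mesh (microphone body), upright, 52 mm across, 89 mm tall; not a head. Origin: centre of its underside
- tape: bystander: black roll of tape lying flat, 90 mm across, 20 mm high. Origin: centre of its underside

How it is judged (in metres and radians):
On the way, in this order (a step that is already met when the one before it is completed fails the run):
1. both heads stand in the red bay and the multimeter lies in the blue bay (x of head_1 in the frame of mat_red between -0.12 and 0.12 m and y of head_1 in the frame of mat_red between -0.072 and 0.072 m and x of head_2 in the frame of mat_red between -0.12 and 0.12 m and y of head_2 in the frame of mat_red between -0.072 and 0.072 m and x of meter_end_a in the frame of mat_blue between -0.14 and 0.14 m and y of meter_end_a in the frame of mat_blue between -0.092 and 0.092 m and x of meter_end_b in the frame of mat_blue between -0.14 and 0.14 m and y of meter_end_b in the frame of mat_blue between -0.092 and 0.092 m and angle between each of head_1, head_2, meter's own z axis and vertical below 0.15 rad), for 0.2 s.
2. the scanner's trigger is squeezed (value of joint trigger above 0.2 rad), for 0.1 s.
3. the trigger is let go (value of joint trigger below 0.05 rad), for 0.2 s.
At the end, for the whole second after the job is handed in: Heads upright (0.15 rad) in the red bay, centres within 120 mm (x) and 72 mm (y) of its mat's centre; multimeter flat in the blue bay, its end points within 140 mm (x) and 92 mm (y) of that mat's centre; all at rest; trigger below 0.05 rad after a squeeze beyond 0.2 rad (all of step 1 and linear speed of each of head_1, head_2, meter below 0.02 m/s and value of joint trigger below 0.05 rad); the robot touches nothing.
It fails at once if a head tips over (more than 0.5 rad) (angle between any of head_1, head_2's own z axis and vertical above 0.5 rad).
It fails at once if a head or the multimeter is picked up (more than 25 mm off the table) (height (world z) of any of head_1, head_2, meter above 0.025 m).
It fails at once if the trigger is squeezed (beyond 0.12 rad) while something is not yet in its bay (value of joint trigger above 0.12 rad and not (x of head_1 in the frame of mat_red between -0.12 and 0.12 m and y of head_1 in the frame of mat_red between -0.072 and 0.072 m and x of head_2 in the frame of mat_red between -0.12 and 0.12 m and y of head_2 in the frame of mat_red between -0.072 and 0.072 m and x of meter_end_a in the frame of mat_blue between -0.14 and 0.14 m and y of meter_end_a in the frame of mat_blue between -0.092 and 0.092 m and x of meter_end_b in the frame of mat_blue between -0.14 and 0.14 m and y of meter_end_b in the frame of mat_blue between -0.092 and 0.092 m)).
It fails at once if a bystander is moved more than 30 mm (distance of any of spool, glue, driver, brush, mug, mic_body, tape from where it was at the start of the episode above 0.03 m).
It also fails if it takes over 69 s, if anything falls off the work surface, if the arm or the gripper's body presses on something with over 40 N, if the wrist force passes 120 N, or if a joint passes its speed limit or range.

## Working session

There is one attempt and no reset: what is moved stays moved. The work goes in short steps, Python scripts to look and compute and a tool call to move; the robot and the scene stay as the last step left them, time stands still between calls to the robot, and variables do not carry over. Pictures are saved under pics/ and viewed, about 8 in all and at most 12, crops included, and the job is handed in when it is done.

Besides the shell and the picture viewer there is one more tool, called after "Request:" as name(argument=value, ...) on one line, values as JSON. carry_out: Moves the arm, as the interface text tells. Its arguments: {"type":"object","properties":{"series":{"type":"array"},"grip_force":{"type":"number"}},"required":["series"]}

```bash
mkdir -p pics; ls
python3 - <<'E'
from workcell import ctrl, viewer
import cv2,numpy as np
np.set_printoptions(precision=4,suppress=True)
s=ctrl.sense(); print(s)
for n in ["scene","top"]:
    f=viewer.grab_frame(n); cv2.imwrite(f"pics/{n}0.png",f["img"][:,:,::-1]); np.savez(f"pics/{n}0.npz",**f); print(n,f["K"],f["extrinsics"],f.keys())
E
```

```text
pics
{'time': 0.0, 'joint_positions': array([-81.1471,   3.0277,  80.3135,   0.0012,  96.7499,  -4.0254]), 'joint_vel': array([-0.1202,  0.035 ,  0.0384, -0.0269, -0.0136, -0.0601]), 'tau': array([ -0.0022, -38.1664, -36.0186,  -0.0003,   0.0061,   0.    ]), 'tcp_pos': array([ 0.1171, -0.5118,  0.4039]), 'eef_rot': array([[ 0.2229, -0.0002,  0.9748],
       [-0.9748,  0.0016,  0.2229],
       [-0.0016, -1.    ,  0.0001]]), 'wrist_force': array([-0.0863,  0.9639,  0.3504]), 'ft_torque': array([-0.0017,  0.0048, -0.019 ]), 'grip_width': 0.08527964216934991}
scene [[507.6408   0.     272.4184]
 [  0.     507.6408 207.4074]
 [  0.       0.       1.    ]] [[-0.1909  0.9816 -0.0001  0.108 ]
 [-0.6813 -0.1324  0.7199  0.3427]
 [ 0.7066  0.1375  0.6941 -1.929 ]
 [ 0.      0.      0.      1.    ]] dict_keys(['img', 'K', 'extrinsics'])
top [[529.3569   0.     271.8383]
 [  0.     529.3569 209.2844]
 [  0.       0.       1.    ]] [[ 0.0133 -0.9999  0.0029 -0.0098]
 [ 0.9879  0.0136  0.1546 -0.586 ]
 [-0.1546  0.0008  0.988  -1.4299]
 [ 0.      0.      0.      1.    ]] dict_keys(['img', 'K', 'extrinsics'])
```

View pics/top0.png

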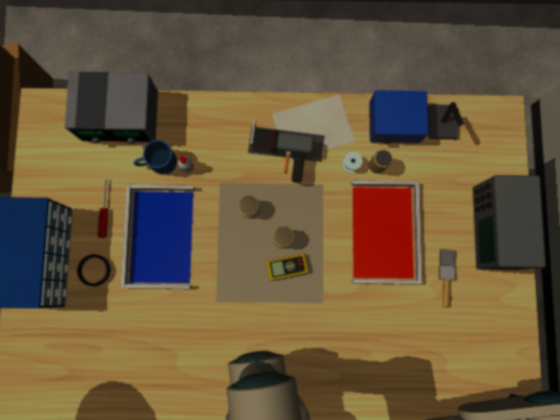

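View pics/scene0.png

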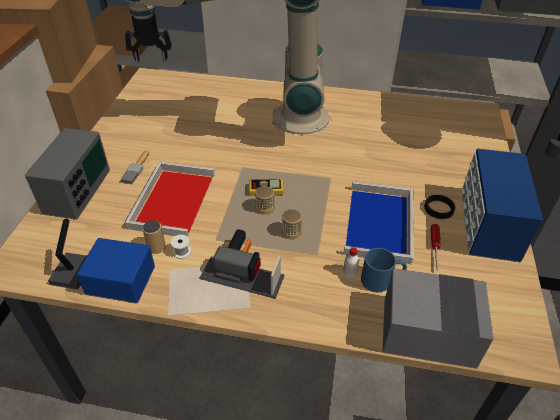

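The top view shows blue bay left (~(160,236)), red bay right (~(386,232)), heads at ~(249,206) and ~(284,237), meter at ~(288,267), and scanner grip at ~(298,165) with the orange trigger at (288,162). The scene view confirms this, with the spool and mic_body just beyond the red bay.

```bash
cat > h.py <<'E'
import numpy as np, cv2
np.set_printoptions(precision=4,suppress=True)
def ray(f,u,v):
    E=f["extrinsics"];K=f["K"];R=E[:3,:3];t=E[:3,3]
    d=np.array([(u-K[0,2])/K[0,0],-(v-K[1,2])/K[1,1],-1.]); return -R.T@t, R.T@d
def at(f,u,v,z):
    o,d=ray(f,u,v); return (o+d*(z-o[2])/d[2])[:2]
def proj(f,p):
    c=f["extrinsics"][:3,:3]@np.array(p)+f["extrinsics"][:3,3]; K=f["K"]
    return K[0,2]+K[0,0]*c[0]/-c[2], K[1,2]-K[1,1]*c[1]/-c[2]
E
python3 - <<'E'
from h import *
f=np.load("pics/top0.npz"); hsv=cv2.cvtColor(f["img"],cv2.COLOR_RGB2HSV)
def comps(name,lo,hi,z,amin=15,box=None):
    m=cv2.inRange(hsv,lo,hi)
    if box: k=np.zeros_like(m);k[box[1]:box[3],box[0]:box[2]]=1;m*=k
    for c in cv2.findContours(m,0,2)[0]:
        if cv2.contourArea(c)>=amin:
            r=cv2.minAreaRect(c); b=cv2.boxPoints(r)
            print(name,np.round(r[0],1),np.round(r[1],1),round(r[2],1),"area",cv2.contourArea(c),"xy",at(f,*r[0],z)); 
            if name in("red","blue","meter","trig"): print(np.array([at(f,*q,z) for q in b]).tolist())
comps("red",(0,180,120),(5,255,255),0,300,(340,170,440,300))
comps("blue",(110,180,80),(125,255,255),0,300,(110,170,210,300))
comps("meter",(20,150,80),(35,255,255),.026,30,(255,245,320,290))
comps("trig",(5,150,80),(18,255,255),.05,10,(275,140,300,180))
big=cv2.resize(f["img"][130:300,200:420],None,fx=3.6,fy=3.6,interpolation=cv2.INTER_CUBIC)
cv2.imwrite("pics/crop1.png",big[:,:,::-1])
E
```

```text
red [382.5 232. ] [90. 59.] 90.0 area 5094.5 xy [ 0.5319 -0.3189]
[[0.6617260941623523, -0.23590648781469142], [0.6641074412900182, -0.4068223926376379], [0.40536963907270146, -0.3996799203695548], [0.40313442725338733, -0.23322626149342504]]
blue [162.7 237. ] [54.5 90.1] 2.2 area 4671.5 xy [0.509 0.308]
[[0.38371183804461595, 0.38384219244598866], [0.6414710400912447, 0.38767652920179263], [0.6375033185985888, 0.23015305908499595], [0.37992665942466364, 0.23042509755027912]]
meter [286.9 266.6] [20.7 39.9] 78.2 area 764.0 xy [ 0.4286 -0.0459]
[[0.44457063927691154, 0.014505588144843373], [0.4686972207838985, -0.0941989698055236], [0.4127344400634623, -0.106113766009102], [0.3888927165284203, 0.001986843022993846]]
trig [286.1 164. ] [ 4.1 18.6] 7.1 area 55.5 xy [ 0.715  -0.0401]
[[0.689000454521942, -0.031435045598550516], [0.742446864470754, -0.03741353207298682], [0.7411336365571635, -0.04889876679223915], [0.6877013645072683, -0.04285754421969853]]
```

View pics/crop1.png

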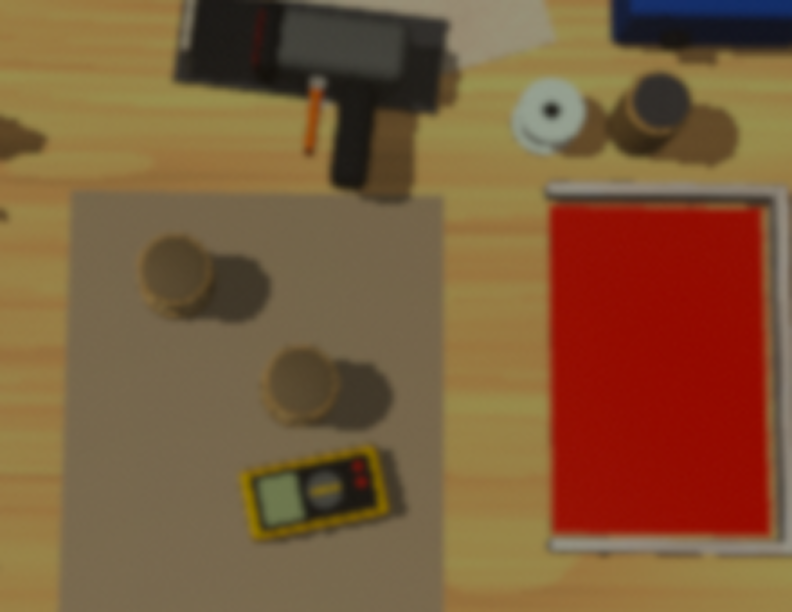

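The crop shows head tops at crop (175,271) and (301,383), the grip at ~(352,130) with the trigger to its left, and a meter tilted ~12°. Both heads and the meter are clear of each other.

```bash
cat >> h.py <<'E'
def go(s,x,y,z,head=None):
    """shift in tool axes and turn (rad) from state s to TCP x,y,z and heading (deg) of tool x"""
    R=np.array(s["eef_rot"]); d=R.T@(np.array([x,y,z])-s["tcp_pos"])
    h=np.degrees(np.arctan2(R[1,0],R[0,0])); t=0 if head is None else -np.radians((head-h+180)%360-180)
    print("shift",d,"turn",round(t,3),"heading now",round(h,1))
E
python3 - <<'E'
from h import *
from workcell import ctrl
f=np.load("pics/top0.npz")
c=lambda U,V,z:at(f,200+U/3.6,130+V/3.6,z)
A=c(175,271,.071);B=c(301,383,.071);print("A",A,"B",B)
print("grip axis",c(360,95,.061),c(349,180,.061),"mid",c(354,130,.061),"trig top",c(319,90,.057),c(309,152,.057))
print("spool",c(549,112,.044),"mic",c(661,101,.089),"bay wall opening corners",c(547,190,.03),c(550,548,.03))
print(ctrl.tip_reach)
s=ctrl.sense()
go(s,B[0],B[1],.30,-90)
E
```

```text
A [0.5923 0.062 ] B [ 0.508  -0.0348]
grip axis [ 0.7347 -0.0787] [ 0.6671 -0.0705] mid [ 0.7067 -0.0742] trig top [ 0.7394 -0.0469] [ 0.6897 -0.0395]
spool [ 0.7275 -0.2284] mic [ 0.726 -0.307] bay wall opening corners [ 0.6678 -0.2283] [ 0.3879 -0.2278]
0.1734
shift [-0.3777  0.1045  0.4874] turn 0.225 heading now -77.1
```

Request:
carry_out(series=[-0.378,0.104,0.487,0.225,1,-0.378,0.104,0.487,0.225,1,-0.378,0.104,0.487,0.225,1,-0.378,0.104,0.487,0.225,1,-0.378,0.104,0.487,0.225,1,-0.378,0.104,0.487,0.225,1,-0.378,0.104,0.487,0.225,1,-0.378,0.104,0.487,0.225,1], grip_force=20)

```text
time: 0.77
tcp_pos: [0.3254, -0.2561, 0.3488]
eef_rot: [[-0.001, -0.0, 1.0], [-1.0, 0.001, -0.001], [-0.001, -1.0, -0.0]]
wrist_force: [1.0, 0.2, 0.2]
grip_width: 0.0852
```

```bash
python3 -c "
from h import *
from workcell import ctrl
s=ctrl.sense();print(s['time'],s['tcp_pos'])
go(s,.508,-.035,.30,-90)"
```

```text
0.7667 [ 0.3254 -0.2561  0.3488]
shift [-0.2211  0.0491  0.1825] turn -0.001 heading now -90.0
```

Request:
carry_out(series=[-0.221,0.049,0.1825,0,1,-0.221,0.049,0.1825,0,1,-0.221,0.049,0.1825,0,1,-0.221,0.049,0.1825,0,1,-0.221,0.049,0.1825,0,1,-0.221,0.049,0.1825,0,1,-0.221,0.049,0.1825,0,1,-0.221,0.049,0.1825,0,1])

```text
time: 1.43
tcp_pos: [0.5101, -0.0304, 0.2975]
eef_rot: [[0.005, -0.003, 1.0], [-1.0, 0.004, 0.005], [-0.004, -1.0, -0.003]]
wrist_force: [0.8, -0.2, 0.9]
grip_width: 0.0851
```

```bash
python3 -c "
from h import *
from workcell import ctrl,viewer
s=ctrl.sense();print(s['time'],s['tcp_pos'])
f=viewer.grab_frame('wrist');print(f['K'],f['extrinsics']);cv2.imwrite('pics/w1.png',f['img'][:,:,::-1]);np.savez('pics/w1.npz',**f)
f=viewer.grab_frame('scene')
for n,p in dict(A=(.5923,.062,.071),B=(.508,-.0348,.071)).items(): print(n,proj(f,p))
g=np.load('pics/scene0.npz')['img'][150:250,220:340]
b=np.hstack([cv2.resize(g,None,fx=3.3,fy=3.3,interpolation=2)]);cv2.imwrite('pics/s1.png',np.vstack([b,np.zeros((10,b.shape[1],3),'uint8')])[:,:,::-1])
"
```

```text
1.4333 [ 0.5101 -0.0304  0.2975]
[[325.1923   0.     279.9359]
 [  0.     325.1923 214.3486]
 [  0.       0.       1.    ]] [[ 0.0033 -1.     -0.0047 -0.0308]
 [ 0.9593  0.0045 -0.2824 -0.4814]
 [ 0.2824 -0.0035  0.9593 -0.4196]
 [ 0.      0.      0.      1.    ]]
A (np.float64(291.90867023543393), np.float64(213.68761102650518))
B (np.float64(264.71337200207324), np.float64(190.01027444512718))
```

View pics/w1.png

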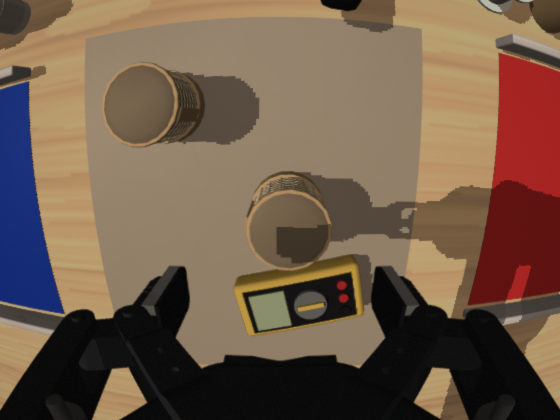

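Wrist view: head B's top circle is at ~(289,230), head A's at ~(140,104), meter at ~(300,295); both fingers are clear of everything.

```bash
cat >> h.py <<'E'
def wat(f,u,v,z):
    E=f["extrinsics"];K=f["K"];R=E[:3,:3];a,b=u-K[0,2],v-K[1,2];r=np.hypot(a,b);th=r/K[0,0]
    d=R.T@np.array([np.sin(th)*a/r,-np.sin(th)*b/r,-np.cos(th)]);o=-R.T@E[:3,3]
    return (o+d*(z-o[2])/d[2])[:2]
E
python3 -c "
from h import *
from workcell import ctrl
f=np.load('pics/w1.npz')
print('B',wat(f,289,230,.071),[wat(f,*p,.071) for p in((248,230),(330,230),(289,190),(289,270))])
print('A',wat(f,140,104,.071)); print('meter',[wat(f,*p,.026) for p in((238,284),(355,260),(362,315),(249,335))])
s=ctrl.sense();print(s['tcp_pos'])"
```

```text
B [ 0.5125 -0.0352] [array([ 0.5124, -0.009 ]), array([ 0.5126, -0.0615]), array([ 0.5385, -0.0349]), array([ 0.4842, -0.0356])]
A [0.5948 0.0589]
meter [array([0.4483, 0.0059]), array([ 0.4707, -0.0912]), array([ 0.4155, -0.1034]), array([ 0.3942, -0.0013])]
[ 0.5083 -0.0339  0.2989]
```

Request:
carry_out(series=[0.001,0.04,0.003,0,1,0.001,0.08,0.003,0,1,0.001,0.11,0.003,0,1,0.001,0.119,0.003,0,1,0.001,0.119,0.003,0,1,0.001,0.119,0.003,0,0.2,0.001,0.119,0.003,0,0.2,0.001,0.119,0.003,0,0.2], grip_force=20)

```text
time: 2.2
tcp_pos: [0.512, -0.0352, 0.1831]
eef_rot: [[0.002, 0.002, 1.0], [-1.0, 0.0, 0.002], [-0.0, -1.0, 0.002]]
wrist_force: [-4.5, 0.1, 8.8]
grip_width: 0.059
```

Request:
carry_out(series=[0,0,0,0,0,0,0,0,0,0,0,0,0,0,0])

```text
time: 2.45
tcp_pos: [0.5122, -0.0352, 0.184]
eef_rot: [[0.002, 0.004, 1.0], [-1.0, 0.0, 0.002], [-0.0, -1.0, 0.004]]
wrist_force: [-0.2, 0.0, -1.6]
grip_width: 0.0587
```

Request:
carry_out(series=[0.015,0.001,0,0,0,0.04,0.001,0,0,0,0.065,0.001,0,0,0,0.09,0.001,0,0,0,0.115,0.001,-0.005,0,0,0.14,0.001,-0.015,0,0,0.16,0.001,-0.025,0,0,0.17,0.001,-0.03,0,0])

```text
time: 3.12
tcp_pos: [0.4819, -0.2071, 0.1833]
eef_rot: [[0.0, 0.005, 1.0], [-1.0, -0.0, 0.0], [0.0, -1.0, 0.005]]
wrist_force: [0.9, 1.4, 1.3]
grip_width: 0.0587
```

Request:
carry_out(series=[0.02,0.001,-0.003,0,0,0.045,0.001,-0.006,0,0,0.07,0.001,-0.009,0,0,0.09,0.001,-0.01,0,0,0.105,0.001,-0.01,0,0,0.113,0.001,-0.01,0,0,0.115,0.001,-0.01,0,0,0.115,0.001,-0.01,0,0])

```text
time: 3.78
tcp_pos: [0.4724, -0.3223, 0.1832]
eef_rot: [[0.0, 0.006, 1.0], [-1.0, -0.001, 0.0], [0.001, -1.0, 0.006]]
wrist_force: [-1.1, -1.3, 5.2]
grip_width: 0.0587
```

Request:
carry_out(series=[0,0,0,0,0.6,0,0,0,0,1,0,0,0,0,1,0,0,0,0,1,0,-0.04,0,0,1,0,-0.08,0,0,1,0,-0.12,0,0,1,0,-0.12,0,0,1])

```text
time: 4.45
tcp_pos: [0.4728, -0.3228, 0.3129]
eef_rot: [[0.0, 0.017, 1.0], [-1.0, -0.011, 0.001], [0.011, -1.0, 0.017]]
wrist_force: [0.3, -0.2, 1.6]
grip_width: 0.0858
```

Request:
carry_out(series=[-0.382,0,0.122,0,1,-0.382,0,0.122,0,1,-0.382,0,0.122,0,1,-0.382,0,0.122,0,1,-0.382,0,0.122,0,1,-0.382,0,0.122,0,1,-0.382,0,0.122,0,1,-0.382,0,0.122,0,1])

```text
time: 5.12
tcp_pos: [0.5741, -0.0027, 0.3095]
eef_rot: [[0.0, 0.017, 1.0], [-1.0, -0.011, 0.001], [0.011, -1.0, 0.017]]
wrist_force: [0.1, -0.5, 0.9]
grip_width: 0.0855
```

```bash
python3 -c "
from h import *
from workcell import ctrl
s=ctrl.sense();print(s['time'],s['tcp_pos'],s['grip_width'])
go(s,.594,.060,.30,-90)"
```

```text
5.1167 [ 0.5741 -0.0027  0.3095] 0.0854619946691716
shift [-0.0628  0.0092  0.0198] turn 0.0 heading now -90.0
```

Request:
carry_out(series=[-0.04,0.01,0.012,0,1,-0.062,0.01,0.02,0,1,-0.062,0.01,0.02,0,1,-0.062,0.01,0.02,0,1])

```text
time: 5.45
tcp_pos: [0.5942, 0.0608, 0.2983]
eef_rot: [[0.003, 0.016, 1.0], [-1.0, -0.011, 0.004], [0.011, -1.0, 0.016]]
wrist_force: [0.0, -0.3, -0.9]
grip_width: 0.0853
```

```bash
python3 -c "
from h import *
from workcell import ctrl,viewer
s=ctrl.sense();print(s['tcp_pos'],s['eef_rot'])
f=viewer.grab_frame('wrist');cv2.imwrite('pics/w2.png',f['img'][:,:,::-1]);np.savez('pics/w2.npz',**f)
go(s,.594,.060,.181,-90)"
```

```text
[0.5942 0.0608 0.2983] [[ 0.0034  0.0163  0.9999]
 [-0.9999 -0.0108  0.0036]
 [ 0.0109 -0.9998  0.0163]]
shift [-0.0005  0.1173 -0.0021] turn 0.003 heading now -89.8
```

View pics/w2.png

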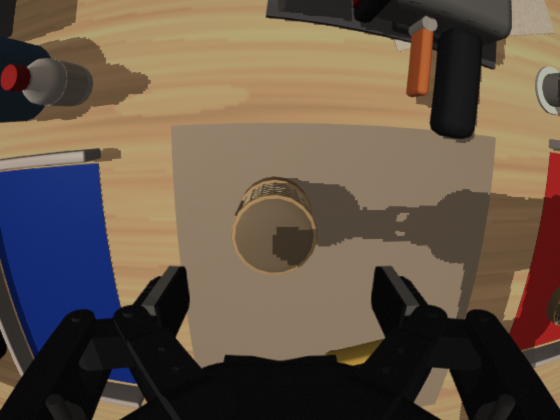

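Wrist view: head A's top circle is at ~(275,232), centred between the fingers with nothing near; the trigger is at ~(422,60), the grip at ~(460,85).

```bash
python3 -c "
from h import *
from workcell import ctrl
f=np.load('pics/w2.npz')
print(wat(f,275,232,.071),'trig top ends',wat(f,425,30,.057),wat(f,416,95,.057),'grip top',wat(f,463,40,.061),wat(f,452,125,.061))
s=ctrl.sense();print(s['tcp_pos'])"
```

```text
[0.5993 0.0616] trig top ends [ 0.74   -0.0423] [ 0.6914 -0.0342] grip top [ 0.7368 -0.0716] [ 0.6729 -0.0616]
[0.5941 0.0595 0.2986]
```

Request:
carry_out(series=[-0.004,0.04,-0.001,0,1,-0.004,0.08,-0.001,0,1,-0.004,0.11,-0.001,0,1,-0.004,0.117,-0.001,0,1,-0.004,0.117,-0.001,0,1,-0.004,0.117,-0.001,0,0.2,-0.004,0.117,-0.001,0,0.2,-0.004,0.117,-0.001,0,0.2], grip_force=20)

```text
time: 6.17
tcp_pos: [0.5961, 0.0622, 0.1854]
eef_rot: [[0.001, 0.022, 1.0], [-1.0, -0.01, 0.002], [0.01, -1.0, 0.022]]
wrist_force: [-2.9, -1.3, 6.5]
grip_width: 0.0581
```

Request:
carry_out(series=[0,0,0,0,0,0,0,0,0,0,0,0,0,0,0])

```text
time: 6.42
tcp_pos: [0.5964, 0.0622, 0.1864]
eef_rot: [[0.001, 0.024, 1.0], [-1.0, -0.01, 0.002], [0.01, -1.0, 0.024]]
wrist_force: [-0.1, -0.2, -1.8]
grip_width: 0.0575
```

Request:
carry_out(series=[0.015,0.001,-0.002,0,0,0.04,0.001,-0.005,0,0,0.068,0.001,-0.008,0,0,0.096,0.001,-0.01,0,0,0.124,0.001,-0.01,0,0,0.15,0.002,-0.01,0,0,0.17,0.002,-0.01,0,0,0.185,0.002,-0.01,0,0])

```text
time: 7.08
tcp_pos: [0.5864, -0.1248, 0.1862]
eef_rot: [[-0.0, 0.024, 1.0], [-1.0, -0.011, 0.0], [0.011, -1.0, 0.024]]
wrist_force: [0.2, 0.1, -1.7]
grip_width: 0.0578
```

Request:
carry_out(series=[0.02,0.001,0,0,0,0.048,0.001,0,0,0,0.076,0.001,0,0,0,0.104,0.001,0,0,0,0.132,0.001,0,0,0,0.16,0.002,0,0,0,0.182,0.002,0,0,0,0.195,0.002,0,0,0])

```text
time: 7.75
tcp_pos: [0.5861, -0.322, 0.1862]
eef_rot: [[-0.002, 0.024, 1.0], [-1.0, -0.011, -0.001], [0.011, -1.0, 0.024]]
wrist_force: [0.7, 0.0, -1.1]
grip_width: 0.0577
```

Request:
carry_out(series=[0,0,0,0,0,0,0,0,0,0])

```text
time: 7.92
tcp_pos: [0.5861, -0.322, 0.186]
eef_rot: [[-0.002, 0.024, 1.0], [-1.0, -0.011, -0.002], [0.011, -1.0, 0.024]]
wrist_force: [-0.0, 0.1, -0.3]
grip_width: 0.0572
```

Request:
carry_out(series=[0,0,0,0,0.6,0,0,0,0,1,0,0,0,0,1,0,0,0,0,1,0,-0.04,0,0,1,0,-0.08,0,0,1,0,-0.12,0,0,1,0,-0.12,0,0,1])

```text
time: 8.58
tcp_pos: [0.5841, -0.3207, 0.3174]
eef_rot: [[-0.002, 0.038, 0.999], [-1.0, -0.02, -0.001], [0.02, -0.999, 0.038]]
wrist_force: [1.0, 0.1, 2.3]
grip_width: 0.0857
```

```bash
python3 -c "
from h import *
from workcell import ctrl
s=ctrl.sense();print(s['time'],s['tcp_pos'],s['grip_width'])
go(s,.431,-.047,.30,12.4)"
```

```text
8.5833 [ 0.5841 -0.3207  0.3174] 0.08569353352993483
shift [-0.2737  0.0062 -0.154 ] turn -1.789 heading now -90.1
```

Request:
carry_out(series=[-0.02,0,-0.01,-0.1,1,-0.06,0,-0.03,-0.2,1,-0.1,0,-0.05,-0.3,1,-0.14,0,-0.08,-0.4,1,-0.18,0,-0.1,-0.5,1,-0.2,0.03,-0.12,-0.6,1,-0.2,0.06,-0.12,-0.6,1,-0.2,0.06,-0.12,-0.6,1])

```text
time: 9.25
tcp_pos: [0.4639, -0.119, 0.243]
eef_rot: [[0.565, 0.028, 0.824], [-0.824, -0.016, 0.566], [0.029, -0.999, 0.014]]
wrist_force: [-1.2, 0.5, -1.6]
grip_width: 0.0851
```

```bash
python3 -c "
from h import *
from workcell import ctrl
s=ctrl.sense();print(s['time'],s['tcp_pos'],s['joint_vel'])
go(s,.431,-.047,.30,12.4)"
```

```text
9.25 [ 0.4639 -0.119   0.243 ] [-2.2878  0.9791 -8.2855 -0.5627  6.4421 -0.2707]
shift [-0.0763 -0.059   0.0144] turn -1.186 heading now -55.6
```

Request:
carry_out(series=[-0.01,-0.03,0,-0.12,1,-0.03,-0.06,0,-0.24,1,-0.05,-0.09,0.01,-0.36,1,-0.07,-0.12,0.014,-0.48,1,-0.076,-0.12,0.014,-0.6,1,-0.076,-0.12,0.014,-0.72,1,-0.076,-0.08,0.014,-0.84,1,-0.076,-0.04,0.014,-0.96,1])

```text
time: 9.92
tcp_pos: [0.4328, -0.0483, 0.2843]
eef_rot: [[0.999, 0.037, 0.005], [-0.004, -0.018, 1.0], [0.037, -0.999, -0.018]]
wrist_force: [-0.4, -0.6, -1.9]
grip_width: 0.0854
```

```bash
python3 -c "
from h import *
from workcell import ctrl
s=ctrl.sense();print(s['time'],s['tcp_pos'],s['joint_vel'])
go(s,.431,-.047,.30,12.4)"
```

```text
9.9167 [ 0.4328 -0.0483  0.2843] [ -1.0066  30.5644  35.2599  -0.0279 -61.0345 -81.8907]
shift [-0.0012 -0.0157  0.001 ] turn -0.22 heading now -0.2
```

Request:
carry_out(series=[-0.001,-0.016,0.001,-0.12,1,-0.001,-0.016,0.001,-0.22,1,-0.001,-0.016,0.001,-0.22,1,-0.001,-0.016,0.001,-0.22,1,-0.001,-0.016,0.001,-0.22,1])

```text
time: 10.33
tcp_pos: [0.4316, -0.0473, 0.3012]
eef_rot: [[0.977, 0.038, -0.21], [0.211, -0.018, 0.977], [0.033, -0.999, -0.026]]
wrist_force: [-0.3, -1.0, -0.0]
grip_width: 0.0853
```

```bash
python3 -c "
from h import *
from workcell import ctrl,viewer
s=ctrl.sense();print(s['tcp_pos'],s['eef_rot'])
f=viewer.grab_frame('wrist');cv2.imwrite('pics/w3.png',f['img'][:,:,::-1]);np.savez('pics/w3.npz',**f)
m=cv2.inRange(cv2.cvtColor(f['img'],cv2.COLOR_RGB2HSV),(20,150,80),(35,255,255))
c=max(cv2.findContours(m,0,2)[0],key=cv2.contourArea);b=cv2.boxPoints(cv2.minAreaRect(c))
P=np.array([wat(f,*q,.026) for q in b]);print(b,P,P.mean(0))
"
```

```text
[ 0.4316 -0.0473  0.3012] [[ 0.9769  0.0381 -0.2102]
 [ 0.211  -0.018   0.9773]
 [ 0.0334 -0.9991 -0.0256]]
[[229. 133.]
 [300. 133.]
 [300. 266.]
 [229. 266.]] [[ 0.3911  0.002 ]
 [ 0.4427  0.0125]
 [ 0.4673 -0.0933]
 [ 0.4092 -0.1051]] [ 0.4276 -0.046 ]
```

View pics/w3.png

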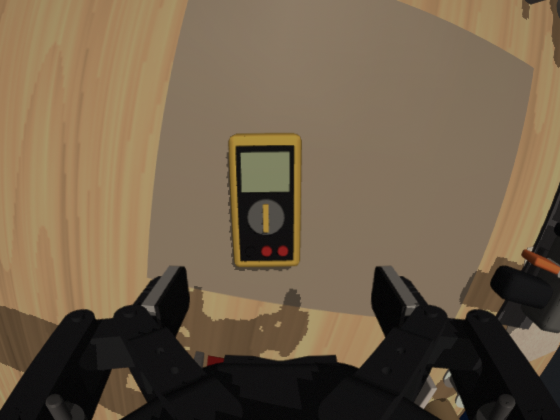

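Wrist view: the meter spans (229–300, 133–266), aligned with the jaws, screen end forward; it lies left of the jaw centre, so I shift before descending.

Request:
carry_out(series=[-0.013,0.04,0.009,0,1,-0.013,0.08,0.009,0,1,-0.013,0.11,0.009,0,1,-0.013,0.119,0.009,0,1,-0.013,0.119,0.009,0,1,-0.013,0.119,0.009,0,0.2,-0.013,0.119,0.009,0,0.2,-0.013,0.119,0.009,0,0.2], grip_force=20)

```text
time: 11.05
tcp_pos: [0.4224, -0.0435, 0.1838]
eef_rot: [[0.977, 0.042, -0.211], [0.211, -0.019, 0.977], [0.037, -0.999, -0.027]]
wrist_force: [-0.9, -0.2, 4.6]
grip_width: 0.0556
```

Request:
carry_out(series=[0,0,0,0,0,0,0,0,0,0,0,0,0,0,0])

```text
time: 11.3
tcp_pos: [0.4225, -0.0435, 0.1844]
eef_rot: [[0.977, 0.043, -0.21], [0.211, -0.019, 0.977], [0.038, -0.999, -0.028]]
wrist_force: [-0.8, -1.2, -2.5]
grip_width: 0.0555
```

```bash
python3 -c "
from h import *
from workcell import ctrl
s=ctrl.sense();print(s['time'],s['tcp_pos'],s['grip_width'],s['wrist_force'])
go(s,.50,.310,.182,0)"
```

```text
11.3 [ 0.4225 -0.0435  0.1844] 0.05551730642538753 [-0.787  -1.2413 -2.4914]
shift [ 0.1503 -0.0009  0.3292] turn 0.213 heading now 12.2
```

Request:
carry_out(series=[0.005,0,0.012,0.01,0,0.016,-0.001,0.036,0.03,0,0.028,-0.001,0.062,0.05,0,0.04,-0.001,0.088,0.07,0,0.052,-0.001,0.114,0.09,0,0.064,-0.001,0.14,0.1,0,0.072,-0.002,0.158,0.11,0,0.075,-0.002,0.165,0.11,0])

```text
time: 11.97
tcp_pos: [0.4612, 0.1359, 0.1849]
eef_rot: [[0.994, 0.043, -0.104], [0.105, -0.018, 0.994], [0.041, -0.999, -0.023]]
wrist_force: [0.1, 0.2, -2.8]
grip_width: 0.0557
```

```bash
python3 -c "
from h import *
from workcell import ctrl
s=ctrl.sense();print(s['time'],s['tcp_pos'],s['grip_width'],s['wrist_force'])
go(s,.50,.310,.184,0)"
```

```text
11.9667 [0.4612 0.1359 0.1849] 0.05574387352949036 [ 0.1274  0.1787 -2.7551]
shift [ 0.0567 -0.0006  0.1692] turn 0.105 heading now 6.0
```

Request:
carry_out(series=[0.005,0,0.014,0.01,0,0.014,0,0.04,0.03,0,0.023,0,0.068,0.05,0,0.032,0,0.096,0.07,0,0.042,0,0.124,0.09,0,0.051,0,0.15,0.1,0,0.056,0,0.166,0.105,0,0.057,0,0.169,0.105,0])

```text
time: 12.63
tcp_pos: [0.5007, 0.3114, 0.184]
eef_rot: [[0.999, 0.044, -0.001], [0.002, -0.018, 1.0], [0.044, -0.999, -0.018]]
wrist_force: [-3.8, -4.6, 8.7]
grip_width: 0.0556
```

Request:
carry_out(series=[0,0,0,0,0,0,0,0,0,0,0,0,0,0,0.6,0,0,0,0,1,0,0,0,0,1,0,0,0,0,1,0,-0.02,0,0,1,0,-0.05,0,0,1])

```text
time: 13.3
tcp_pos: [0.4976, 0.3114, 0.2309]
eef_rot: [[0.999, 0.038, -0.0], [0.001, -0.022, 1.0], [0.038, -0.999, -0.022]]
wrist_force: [-0.0, 0.5, -0.0]
grip_width: 0.0857
```

Request:
carry_out(series=[0,-0.04,0,0,1,0,-0.07,0,0,1,0,-0.085,0,0,1,0,-0.085,0,0,1,0,-0.085,0,0,1])

```text
time: 13.72
tcp_pos: [0.4944, 0.3131, 0.3164]
eef_rot: [[0.999, 0.04, -0.0], [0.001, -0.021, 1.0], [0.04, -0.999, -0.021]]
wrist_force: [0.2, 0.1, -1.0]
grip_width: 0.0856
```

```bash
python3 -c "
from h import *
from workcell import ctrl,viewer
s=ctrl.sense();print(s['time'],s['tcp_pos'],s['eef_rot'])
f=viewer.grab_frame('top');cv2.imwrite('pics/top1.png',cv2.resize(f['img'][130:310,100:440],None,fx=2.3,fy=2.3,interpolation=2)[:,:,::-1])
f=viewer.grab_frame('wrist');
m=cv2.inRange(cv2.cvtColor(f['img'],cv2.COLOR_RGB2HSV),(20,150,80),(35,255,255))
c=max(cv2.findContours(m,0,2)[0],key=cv2.contourArea);b=cv2.boxPoints(cv2.minAreaRect(c))
P=np.array([wat(f,*q,.026) for q in b]);print(P,P.mean(0))
go(s,.60,.10,.32,-97)
"
```

```text
13.7167 [0.4944 0.3131 0.3164] [[ 0.9992  0.0396 -0.0002]
 [ 0.0011 -0.0207  0.9998]
 [ 0.0396 -0.999  -0.0207]]
[[0.4807 0.3631]
 [0.5335 0.363 ]
 [0.537  0.2541]
 [0.4779 0.2553]] [0.5073 0.3089]
shift [ 0.1054  0.005  -0.2132] turn 1.694 heading now 0.1
```

View pics/top1.png

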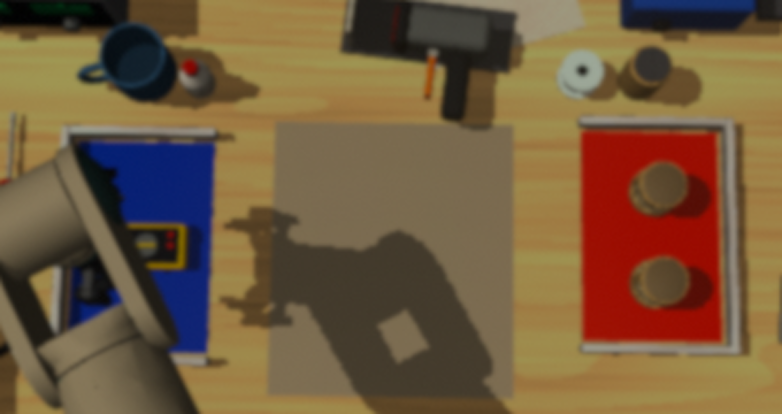

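The top view shows both heads upright in the red bay (~(660,185), (660,280)), the meter wholly on the blue mat (its centre ~(0.507, 0.309)), and bystanders unmoved. Next is the trigger.

```bash
python3 -c "
from h import *
from workcell import ctrl
s=ctrl.sense()
go(s,.6925,-.058,.31,82)"
```

```text
shift [ 0.1977  0.0195 -0.3709] turn -1.43 heading now 0.1
```

Request:
carry_out(series=[0.01,0,-0.025,-0.12,1,0.03,0,-0.06,-0.24,1,0.05,0,-0.095,-0.36,1,0.07,0,-0.13,-0.48,1,0.088,0,-0.165,-0.6,1,0.105,0.01,-0.195,-0.72,1,0.11,0.01,-0.205,-0.8,1,0.11,0.01,-0.205,-0.8,1])

```text
time: 14.48
tcp_pos: [0.6053, 0.1046, 0.3094]
eef_rot: [[0.697, 0.031, -0.717], [0.717, -0.024, 0.696], [0.004, -0.999, -0.039]]
wrist_force: [-0.7, -0.0, -0.7]
grip_width: 0.0855
```

```bash
python3 -c "
from h import *
from workcell import ctrl
s=ctrl.sense();print(s['tcp_pos'])
go(s,.6925,-.058,.31,82)"
```

```text
[0.6053 0.1046 0.3094]
shift [-0.0559  0.006  -0.1758] turn -0.631 heading now 45.8
```

Request:
carry_out(series=[-0.008,0,-0.025,-0.12,1,-0.019,0,-0.06,-0.24,1,-0.03,0,-0.095,-0.36,1,-0.041,0.003,-0.13,-0.48,1,-0.051,0.006,-0.16,-0.6,1,-0.056,0.006,-0.176,-0.63,1,-0.056,0.006,-0.176,-0.63,1,-0.056,0.006,-0.176,-0.63,1])

```text
time: 15.15
tcp_pos: [0.6925, -0.0579, 0.3082]
eef_rot: [[0.144, 0.028, -0.989], [0.989, -0.023, 0.143], [-0.019, -0.999, -0.031]]
wrist_force: [-0.6, 0.5, 0.2]
grip_width: 0.0856
```

```bash
python3 -c "
from h import *
from workcell import ctrl,viewer
s=ctrl.sense();print(s['tcp_pos'],s['eef_rot'])
f=viewer.grab_frame('wrist');cv2.imwrite('pics/w4.png',f['img'][:,:,::-1]);np.savez('pics/w4.npz',**f)
go(s,.6925,-.058,.31,82)"
```

```text
[ 0.6925 -0.0579  0.3082] [[ 0.1436  0.028  -0.9892]
 [ 0.9895 -0.0235  0.1429]
 [-0.0192 -0.9993 -0.0311]]
shift [-0.0001 -0.0018 -0.    ] turn -0.004 heading now 81.7
```

View pics/w4.png

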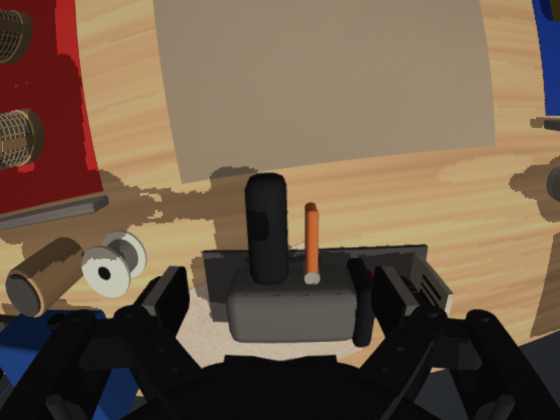

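Wrist view: grip at u 248–288, v 175–282, trigger at u 305–319, v 203–283, aligned with the jaws; the spool and body stand well left.

```bash
python3 -c "
from h import *
f=np.load('pics/w4.npz')
print('grip L,R,end',wat(f,247,230,.05),wat(f,288,230,.05),wat(f,266,174,.05),'head edge',wat(f,270,283,.06))
print('trig outer near/far',wat(f,319,210,.057),wat(f,319,275,.057),wat(f,312,203,.057))
from workcell import ctrl; s=ctrl.sense();R=s['eef_rot']
for d in(0,.105,.11):print('grasp',s['tcp_pos']+R[:,1]*(.155+d))"
```

```text
grip L,R,end [ 0.7031 -0.0894] [ 0.7073 -0.0592] [ 0.6635 -0.0687] head edge [ 0.7445 -0.0781]
trig outer near/far [ 0.6928 -0.0351] [ 0.7445 -0.0404] [ 0.6871 -0.0395]
grasp [ 0.6968 -0.0607  0.1539]
grasp [ 0.6998 -0.0631  0.0489]
grasp [ 0.7    -0.0632  0.0439]
```

Request:
carry_out(series=[-0.003,0.02,0,0,1,-0.003,0.045,0,0,1,-0.003,0.07,0,0,1,-0.003,0.095,0,0,1,-0.003,0.11,0,0,1,-0.003,0.112,0,0,1,-0.003,0.112,0,0,1,-0.003,0.112,0,0,1])

```text
time: 15.87
tcp_pos: [0.6956, -0.062, 0.1988]
eef_rot: [[0.142, 0.031, -0.989], [0.99, -0.024, 0.141], [-0.019, -0.999, -0.034]]
wrist_force: [-0.4, -0.0, 0.6]
grip_width: 0.0858
```

Request:
carry_out(series=[0,0,0,0,0.6,0,0,0,0,0.3,0,0,0,0,0.1,0,0,0,0,-0.1,0,0,0,0,-0.2,0,0,0,0,-0.2,0,0,0,0,-0.2,0,0,0,0,-0.2], grip_force=25)

```text
time: 16.53
tcp_pos: [0.6958, -0.0635, 0.2017]
eef_rot: [[0.143, 0.034, -0.989], [0.989, -0.027, 0.142], [-0.022, -0.999, -0.037]]
wrist_force: [-5.1, -5.6, 8.7]
grip_width: 0.0427
```

Request:
carry_out(series=[0,0,0,0,-0.2,0,0,0,0,-0.2,0,0,0,0,-0.2])

```text
time: 16.78
tcp_pos: [0.6957, -0.0636, 0.2018]
eef_rot: [[0.143, 0.033, -0.989], [0.989, -0.027, 0.142], [-0.022, -0.999, -0.037]]
wrist_force: [-1.0, -1.2, -0.1]
grip_width: 0.0426
```

Squeezed to 43 mm, i.e. fully. Release and rise.

Request:
carry_out(series=[0,0,0,0,0.3,0,0,0,0,0.8,0,0,0,0,1,0,0,0,0,1,0,0,0,0,1,0,0,0,0,1,0,-0.02,0,0,1,0,-0.04,0,0,1])

```text
time: 17.45
tcp_pos: [0.694, -0.0626, 0.2404]
eef_rot: [[0.143, 0.03, -0.989], [0.989, -0.026, 0.142], [-0.022, -0.999, -0.033]]
wrist_force: [0.1, -0.3, 0.8]
grip_width: 0.0853
```

Request:
carry_out(series=[0,-0.04,0,0,1,0,-0.08,0,0,1,0,-0.11,0,0,1,0,-0.12,0.03,0,1,0,-0.12,0.06,0,1,0,-0.12,0.08,0,1,0,-0.12,0.08,0,1,0,-0.12,0.08,0,1])

```text
time: 18.12
tcp_pos: [0.6107, -0.048, 0.3583]
eef_rot: [[0.143, 0.031, -0.989], [0.989, -0.027, 0.142], [-0.022, -0.999, -0.034]]
wrist_force: [0.5, 0.5, -0.0]
grip_width: 0.0852
```

```bash
python3 -c "
from h import *
from workcell import ctrl,viewer
s=ctrl.sense();print(s['time'],s['tcp_pos'],s['wrist_force'])
f=viewer.grab_frame('scene');cv2.imwrite('pics/s2.png',cv2.resize(f['img'][120:300,30:550],None,fx=1.5,fy=1.5,interpolation=2)[:,:,::-1])"
```

```text
18.1167 [ 0.6107 -0.048   0.3583] [ 0.5141  0.4589 -0.0335]
```

View pics/s2.png

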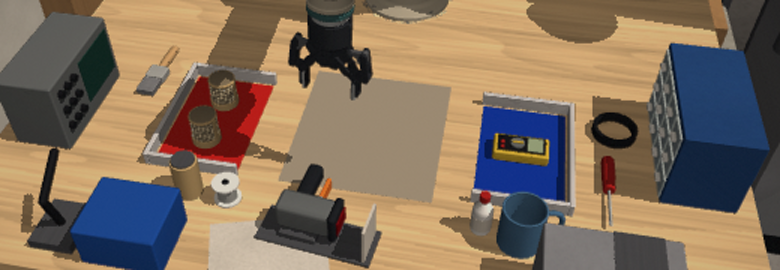

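The scene view shows both heads upright on the red mat (~(204,128), (222,90)), the meter flat on the blue mat (~(521,148)), the trigger open again (~(325,187)), bystanders in place and the gripper clear of everything.

```bash
python3 -c "
from workcell import ctrl
print(ctrl.finish_job())"
```

```text
the job is handed in; nothing more can be done
None
```

The bench is cleared and the job is handed in, at about 18 s of the 69 s allowed. No verdict was reported, so the result below rests on my own checks.

- **Heads:** I gripped each one lightly and slid it along the bench into the red bay. The last picture shows both upright on the red mat. At release the gripper stood at about (0.47, -0.32) and (0.59, -0.32), within 65 mm (x) and 5 mm (y) of the mat's centre.
- **Multimeter:** I slid it the same way into the blue bay. It measured at (0.507, 0.309), about 11 mm from the mat's centre, and looks flat with both ends well inside.
- **Trigger:** Only after all three were in, I squeezed it. The finger opening went down to 42.6 mm, against 43 mm for fully squeezed. I then let it go, and the picture shows it sprung back.
- **Bystanders:** In the last picture, none looks moved and the gripper is clear of everything. I did not re-measure their positions.

The tool built up a tilt of about 2.5° from vertical during the moves. It never affected a grip, and I allowed for it when aiming.

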